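# Draw the battery pack out of its charging dock with the pull hook

### The job

The battery pack sits deep in the bore of the grey charging dock. Take the pull hook from its stand, catch the pack's wire loop with it and draw the pack all the way out of the bore, so that it lies in the dock's open trough. Then lay the hook back in its stand as you found it; do not take the pack with the fingers, and leave the other things on the desk where they are.

Things in the scene. Friction and masses are not known exactly. Their poses are not given: they have to be found in the camera images.
- dock: Grey plastic charging dock fixed to the desk, 254 long x 88 wide x 84 high. Origin on the desk under its centre line, 130 in front of the bore's mouth; x level along the bore INTO the dock, z up. The bore is octagonal, 54 across flats, 120 deep, flat floor 18 and flat ceiling 72 above the desk, centred on y = 0.
- dock_mouth (a point): Middle of the bore's floor at its mouth, 18 above the desk; axes as the dock. From here an open trough (floor and 45 degree lower sides of the bore continued, sides 16 above the floor, 62 wide over all) runs 122 towards -x; a lip 6 above the floor at its outer end stops the pack from sliding off.
- pack: Black octagonal battery pack, 46 across flats, 50 long, 0.18 to 0.35 kg, loose, slides on the bore's floor. Origin in the middle of its underside; x along the bore into the dock, z up. At the start it is in the bore, its front (-x) face 52 to 64 behind the mouth, its rear 6 to 18 from the end wall.
- bail (a point): Middle of the opening of the pack's rigid steel wire loop, on its front (pack x = -38, 14 above the underside). The loop (wire 4 thick) lies level, sticks out 28 from the face; opening 24 wide (y), 21 long (pack x -28 to -49, rounded at the outer end), open above and below. At the start its outer end is 24 to 36 behind the mouth.
- rest: Stand of the hook, dark steel, fixed to the desk: base 100 (x) x 70 x 8, two upright fork plates 7 thick at x = -30 and +30, each with an open-topped flat notch, floor at z = 70, 26 wide, flaring above z = 83, tops at z = 93. Origin on the desk under its middle; x along the hook that lies in it, z up.
- rest_seat (a point): Where the middle of the hook's handle lies in the stand: between the forks, 80 above the desk (axes as the stand).
- hook: Loose pull hook, 0.14 kg. Square wooden handle 20 x 20 x 76 (x -38 to 38), origin in its middle, x towards the hook end, z up. It lies level in both forks of the stand, hook end away from the robot; the handle is free for 53 between the forks.
- hook_tip (a point): Lowest point of the hook (hook x = 130, z = -58). From the handle's +x end a steel rod 6 thick bends down between x = 38 and 60, runs parallel to the handle, 40 below its axis, to x = 130, then turns straight down for 18 (from the rod's axis) to this point.
- eraser: White block eraser in a blue sleeve, 23 x 58 x 13, lying loose near the robot; a bystander. Origin in the middle of its underside.
- lead_case: Mint-green and white plastic case, 60 x 102 x 19, lying loose at the left; a bystander. Origin in the middle of its underside.
- loupe: Black round loupe, 47 across, 32 high, standing loose at the right; a bystander. Origin in the middle of its underside.
There are look-alikes about, which are no part of the job. What is meant by the hook is not black, and is the larger of those in its own colour. Several things have the shape of the rest; the one meant has the colours described above.

How it is judged:
By the outcome, as a careful person would: the job done as asked, in the order asked, and still so for the second after the job is handed in, with the robot touching nothing.
It also fails if it takes over 53 s, if anything falls off the work surface, if the arm or the gripper's body presses on something with over 40 N, if the wrist force passes 120 N, or if a joint passes its speed limit or range.

### The arm

A 6-joint arm with a two-finger parallel gripper is mounted at the origin on the work surface; the furniture and walls round the work are solid. World frame = base frame: x ahead of the robot, y to its left, z up, the work surface at z = 0. Lengths are in mm, angles in rad, forces in N, time in s.
With the tool pointing down it reaches from about 350 to 775 mm from the base axis. Payload 7.3 kg.
Tool frame: the origin (TCP) lies at the very end of the fingers, on their centre line; the grasp point (between the pads) lies bot.grip_point_offset behind it (bot.grip_point_offset is the distance from the TCP to the grasp point, in mm); z points along the fingers, y is the line along which they close (so a half turn about z gives the same grasp; the last joint's range is limited). The gripper opens to 92 mm and grips with 3 to 60 N. Pads are 19 mm wide; open, the fingers measure 130 mm over their backs; the gripper's body (75 mm by 190 mm) begins 47 mm behind the grasp point.
Start: joints at [0.969, 0.342, 1.524, -0, 1.275, -0.146], TCP at [231.084, 471.429, 226.741] pointing down, gripper open.
Joint ranges: [-2.53, 2.53], [-0.77, 2.02], [0.04, 2.7], [-1, 4.14], [0.28, 2.66], [-3.11, 3.11]. Speed limits (rad/s): [2.57, 2.57, 3.14, 3.14, 3.14, 3.14].

### API

Orientations are given as [roll, pitch, yaw] about the fixed x, y, z axes, in that order (R = Rz(yaw) Ry(pitch) Rx(roll)).
In Python, from plant import bot gives the robot as it stands. The module is installed in compiled form; this text tells all that it offers.
- The arm moves only by the tool carry_out, never from a script. Its argument "plan" is a list of rows, each an object of numbers: "tx", "ty", "tz": the shift along the world's x, y, z in mm; "rx", "ry", "rz": the turn, a rotation vector about the world's x, y, z in rad. A call has 1 to 12 rows; each row shifts and turns the commanded pose from where the row before left it; what a row does not reach is not made up. A row lasts 1/10 s, in which the tool goes at most 50 mm and 8.59 degrees, less where a joint would pass 70% of its speed; a pose out of reach is approached as far as the arm can. A call with a gripper value outside its range is refused whole. "gripper" is the closure, from 0 (fully open) to 1 (shut), set as the call begins (left out, the last holds). The fingers move at their own pace and stop on an object; the grip force is fixed at half the most. Time passes only in rows, so rows that do not move let the fingers close. It gives the time, the measured TCP pose, the force, the opening and the grip force at its end, in the units of the state.
- bot.get_obs(): the state, without advancing time (a new reading comes with each control period).
- bot.capture(name): name is "side" or "top"; returns the picture (420x560x3 uint8, red, green, blue); there is no depth.
- bot.camera_model(name): a dict with "camera_matrix" (3x3 intrinsics, pixels), "R" (3x3) and "t" (3): a world point X has camera coordinates R X + t. Camera axes: x right, y down, z forward; pixel columns grow to the right and rows downward; lengths in mm; the calibration is good to about 2 mm. A picture is of the moment at which its call begins. camera_model takes no time and is no camera call.
- bot.close_job(): hands the job in; it is judged then, once.
The state is a dict: "time": time; "joint_positions": joint angles; "dq": joint speeds; "tau": joint torques, N m; "tool_pos": TCP position; "tcp_rot": TCP orientation; "contact_force": force on the tool from outside, world axes, zero at the start; "moment": the same for the moment, N m; "grip_width": finger opening in mm; "finger_force": force on a finger pad.
Only numpy, scipy, OpenCV 4.12 (cv2) and the standard library are available. Lean on these libraries where they do the work, as an engineer would, in place of code of your own. Each camera call takes 0.05 s, during which the arm holds its last target. There are 200 camera calls.

## Working session

There is one attempt and no reset: what is moved stays moved. The work goes in short steps, Python scripts to look and compute and a tool call to move; the robot and the scene stay as the last step left them, time stands still between calls to the robot, and variables do not carry over. Pictures are saved under pics/ and viewed, at most 10 in all, crops included, and the job is handed in when it is done.

Besides the shell and the picture viewer there is one more tool, called after "Call:" by a JSON object that holds its "api" and its "payload", one argument or row to a line. carry_out: Moves the arm, as the interface text tells. Its arguments: {"type":"object","properties":{"plan":{"type":"array"},"gripper":{"type":"number"}},"required":["plan"]}

```bash
mkdir -p pics
python3 - <<'E'
from plant import bot
import cv2,numpy as np
for n in("top","side"):
    im=bot.capture(n); np.save(f"pics/{n}0.npy",im); cv2.imwrite(f"pics/{n}0.png",cv2.resize(im[:,:,::-1],(800,600),interpolation=cv2.INTER_CUBIC))
    m=bot.camera_model(n); R=np.array(m["R"]);t=np.array(m["t"]); print(n,np.round(m["camera_matrix"],1).tolist(),(-R.T@t).round(1),R.round(3).tolist())
o=bot.get_obs();print(o["tool_pos"],o["tcp_rot"],o["grip_width"],bot.grip_point_offset,o["time"])
E
```

```text
top [[405.9, 0.0, 275.8], [0.0, 405.9, 210.5], [0.0, 0.0, 1.0]] [ 387.1   26.3 1030.7] [[-0.006, -1.0, -0.004], [-0.989, 0.007, -0.149], [0.149, 0.003, -0.989]]
side [[404.5, 0.0, 277.6], [0.0, 404.5, 207.6], [0.0, 0.0, 1.0]] [ 524.4 -870.8  480.6] [[1.0, -0.005, 0.017], [0.013, -0.402, -0.916], [0.011, 0.916, -0.402]]
[230.88504769 471.12636321 226.13502153] [-3.14028806e+00 -1.66867450e-04  2.68579314e+00] 91.83105721272658 18.8 0.1
```

View pics/top0.png

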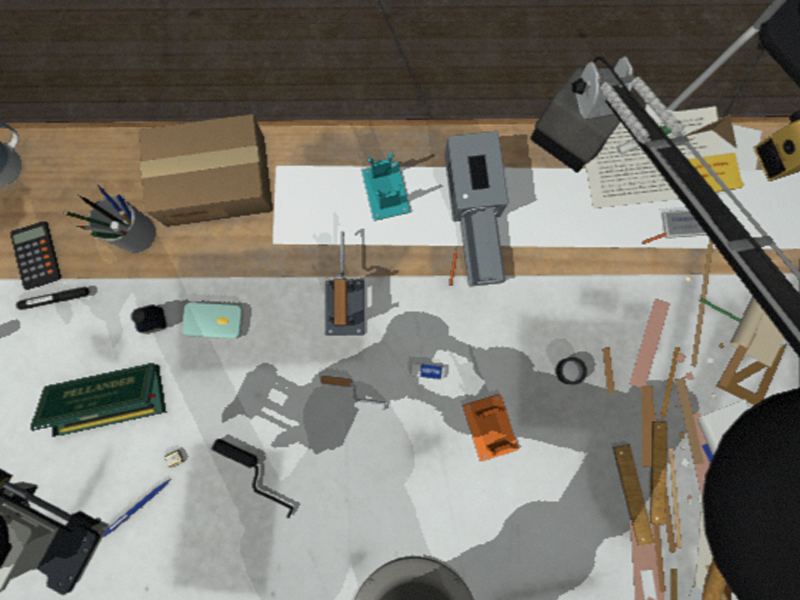

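View pics/side0.png

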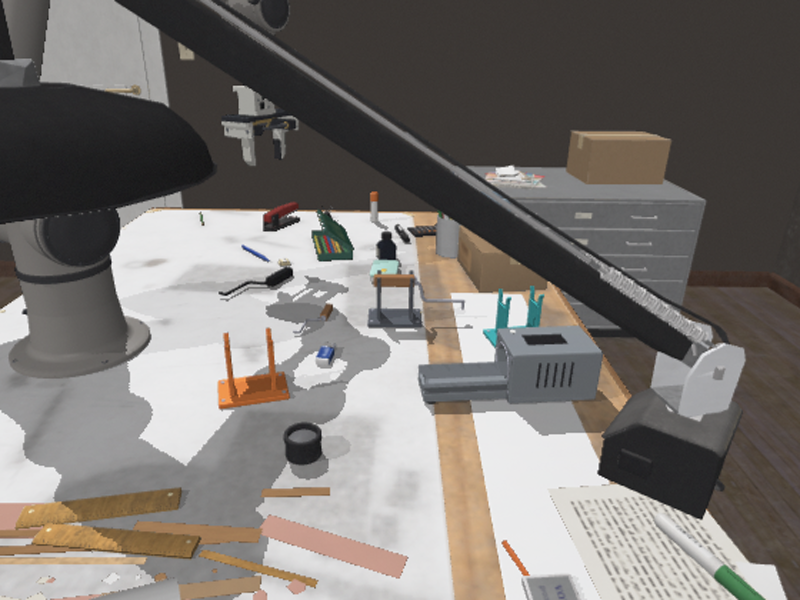

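The top view (800×600) shows three hooks: wooden in the dark stand (341,290), a small wooden one on the desk (350,383) and a black one (255,475). The stands are dark steel (345,305), orange (490,428) and teal (387,190). The hook meant is the wooden one in the dark-steel stand, because it is the larger of the wooden ones and not black. The dock is at (478,200). I'll confirm with an enlarged crop.

```bash
cat > h.py <<'E'
import numpy as np,cv2
from plant import bot
def ray(n,u,v):
    m=bot.camera_model(n);R=np.array(m["R"]);t=np.array(m["t"])
    return -R.T@t, R.T@np.linalg.solve(np.array(m["camera_matrix"]),[u,v,1.])
def onz(n,u,v,z):
    c,d=ray(n,u,v); return c+d*(z-c[2])/d[2]
def proj(n,X):
    m=bot.camera_model(n);p=np.array(m["camera_matrix"])@(np.array(m["R"])@np.array(X,float)+np.array(m["t"]));return p[:2]/p[2]
E
python3 - <<'E'
from h import *
t=np.load("pics/top0.npy");s=np.load("pics/side0.npy")
a=cv2.resize(t[80:245,215:375,::-1],(576,594),interpolation=cv2.INTER_CUBIC)  # 3.6x
cv2.imwrite("pics/crop0.png",a)
b=cv2.resize(s[180:300,250:430,::-1],(792,528),interpolation=cv2.INTER_CUBIC) #4.4x
cv2.imwrite("pics/crop1.png",b)
hsv=cv2.cvtColor(t,cv2.COLOR_RGB2HSV)
m=cv2.inRange(hsv,(5,90,60),(20,255,255)); m2=np.zeros_like(m);m2[185:235,225:260]=m[185:235,225:260]
c=max(cv2.findContours(m2,0,2)[0],key=cv2.contourArea);r=cv2.minAreaRect(c);print("handle",r)
for p in cv2.boxPoints(r):print(p,onz("top",*p,90).round(1))
E
```

```text
handle ((238.0, 211.5), (31.0, 8.0), 90.0)
[234. 196.] [564.4 127.8  90. ]
[242. 196.] [564.3 108.9  90. ]
[242. 227.] [490.8 108.4  90. ]
[234. 227.] [491.  127.1  90. ]
```

View pics/crop0.png

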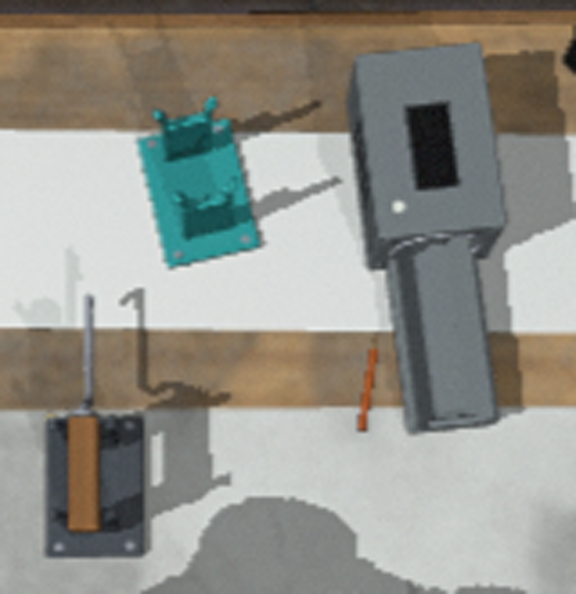

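View pics/crop1.png

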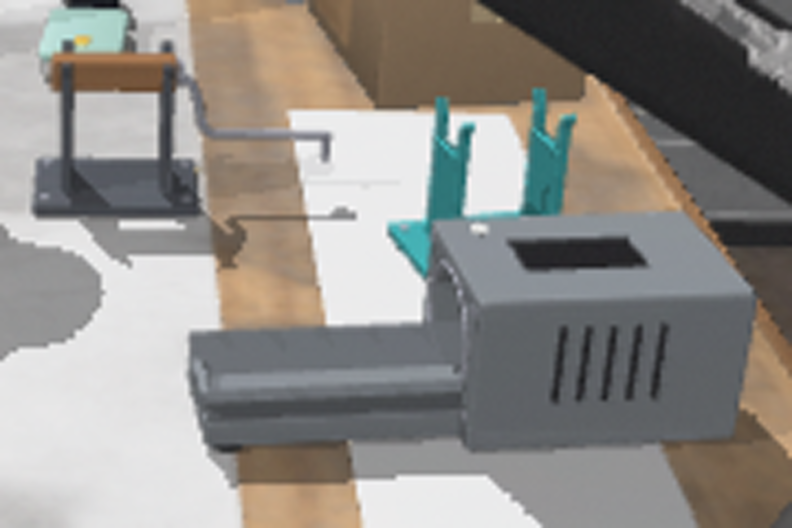

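The crops confirm it: a brown handle in the dark-steel forks (crop0 at (84,473)), with its rod pointing away from the robot to (90,297). The dock's top and trough edges are clear. Next I'll measure the dock axis and the rod tip, and look into the slot.

Run:
```python
from h import *
t=np.load("pics/top0.npy");s=np.load("pics/side0.npy")
C=lambda u,v,z:onz("top",215+u/3.6-.36,80+v/3.6-.36,z).round(1)
D=lambda u,v,z:onz("side",250+u/4.4-.39,180+v/4.4-.39,z).round(1)
print("rod",C(90,297,40),C(88,405,40),"side tip bottom",D(326,160,22))
for n,p in dict(BL=(357,57),BR=(481,44),FR=(503,222),FL=(371,240)).items():print(n,C(*p,84))
print("trough",C(408,430,34),C(497,420,34),C(391,270,34),C(480,250,34))
print("slot",[C(*p,84).tolist() for p in((406,107),(447,102),(459,185),(417,189))])
for n,p in dict(FL=(432,222),FR=(470,303),BR=(753,291),BL=(684,212)).items():print("side",n,D(*p,84))
print("side rest handle", D(55,57,90),D(175,57,90))
# subpixel handle axis: rod pixels centroid per row
g=t.astype(int)
a=t[100:140,322:348].astype(float); a=np.clip((a-5)*6,0,255).astype(np.uint8)
b=s[230:262,360:402].astype(float); b=np.clip((b-5)*6,0,255).astype(np.uint8)
cv2.imwrite("pics/slot.png",np.hstack([cv2.resize(a[:,:,::-1],(360,554),interpolation=cv2.INTER_CUBIC),cv2.resize(b[:,:,::-1],(430,554))]))
```

```text
rod [660.3 119.8  40. ] [583.5 120.6  40. ] side tip bottom [661.7 121.9  22. ]
BL [816.  -65.9  84. ]
BR [ 824.8 -151.    84. ]
FR [ 698.1 -161.6   84. ]
FL [686.2 -72.7  84. ]
trough [ 565.6 -100.6   34. ] [ 572.2 -162.4   34. ] [680.1 -91.5  34. ] [ 694.2 -154.6   34. ]
slot [[779.8, -98.5, 84.0], [783.2, -126.5, 84.0], [724.2, -132.9, 84.0], [721.6, -104.5, 84.0]]
side FL [687.9 -83.9  84. ]
side FR [ 691.9 -164.9   84. ]
side BR [ 825.6 -150.4   84. ]
side BL [817.6 -69.1  84. ]
side rest handle [495.2 116.   90. ] [566.8 118.7  90. ]
```

View pics/slot.png

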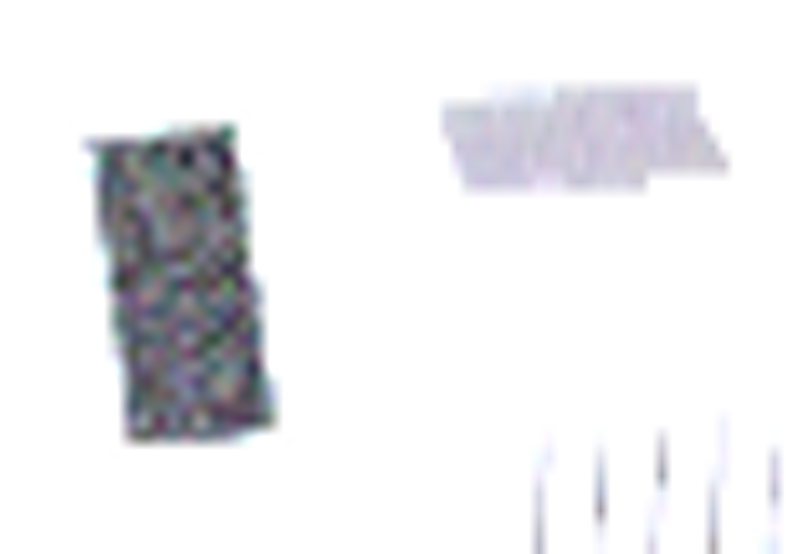

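The slot is opaque, so the pack can't be seen through it. Instead I'll touch the pack's face with the hook, then back off and drop into the loop. The estimates are hook centre (528,119,80) with yaw ≈ 0, and dock mouth (690,-121) with yaw ≈ 0.097. Now I'll move above the handle.

Call:
{"api": "carry_out", "payload": {
  "plan": [
    {"tx": 24.8,"ty": -29.3,"tz": -3,"rz": 0.038},
    {"tx": 24.8,"ty": -29.3,"tz": -3,"rz": 0.038},
    {"tx": 24.8,"ty": -29.3,"tz": -3,"rz": 0.038},
    {"tx": 24.8,"ty": -29.3,"tz": -3,"rz": 0.038},
    {"tx": 24.8,"ty": -29.3,"tz": -3,"rz": 0.038},
    {"tx": 24.8,"ty": -29.3,"tz": -3,"rz": 0.038},
    {"tx": 24.8,"ty": -29.3,"tz": -3,"rz": 0.038},
    {"tx": 24.8,"ty": -29.3,"tz": -3,"rz": 0.038},
    {"tx": 24.8,"ty": -29.3,"tz": -3,"rz": 0.038},
    {"tx": 24.8,"ty": -29.3,"tz": -3,"rz": 0.038},
    {"tx": 24.8,"ty": -29.3,"tz": -3,"rz": 0.038},
    {"tx": 24.8,"ty": -29.3,"tz": -3,"rz": 0.038}
  ],
  "gripper": 0.3
}}

```text
invalid input at $.plan[0]: expected keys tx, ty, tz, rx, ry, rz
```

Call:
{"api": "carry_out", "payload": {
  "plan": [
    {"tx": 24.8,"ty": -29.3,"tz": -3,"rx": 0,"ry": 0,"rz": 0.038},
    {"tx": 24.8,"ty": -29.3,"tz": -3,"rx": 0,"ry": 0,"rz": 0.038},
    {"tx": 24.8,"ty": -29.3,"tz": -3,"rx": 0,"ry": 0,"rz": 0.038},
    {"tx": 24.8,"ty": -29.3,"tz": -3,"rx": 0,"ry": 0,"rz": 0.038},
    {"tx": 24.8,"ty": -29.3,"tz": -3,"rx": 0,"ry": 0,"rz": 0.038},
    {"tx": 24.8,"ty": -29.3,"tz": -3,"rx": 0,"ry": 0,"rz": 0.038},
    {"tx": 24.8,"ty": -29.3,"tz": -3,"rx": 0,"ry": 0,"rz": 0.038},
    {"tx": 24.8,"ty": -29.3,"tz": -3,"rx": 0,"ry": 0,"rz": 0.038},
    {"tx": 24.8,"ty": -29.3,"tz": -3,"rx": 0,"ry": 0,"rz": 0.038},
    {"tx": 24.8,"ty": -29.3,"tz": -3,"rx": 0,"ry": 0,"rz": 0.038},
    {"tx": 24.8,"ty": -29.3,"tz": -3,"rx": 0,"ry": 0,"rz": 0.038},
    {"tx": 24.8,"ty": -29.3,"tz": -3,"rx": 0,"ry": 0,"rz": 0.038}
  ],
  "gripper": 0.3
}}

```text
time: 1.3
tool_pos: [529.3, 118.4, 190.3]
tcp_rot: [3.141, -0.001, -3.14]
contact_force: [-0.1, 0.5, -0.2]
grip_width: 64.6
finger_force: 0.0
```

Call:
{"api": "carry_out", "payload": {
  "plan": [
    {"tx": -1,"ty": 0.5,"tz": -25,"rx": 0,"ry": 0,"rz": 0},
    {"tx": 0,"ty": 0,"tz": -30,"rx": 0,"ry": 0,"rz": 0},
    {"tx": 0,"ty": 0,"tz": -30,"rx": 0,"ry": 0,"rz": 0},
    {"tx": 0,"ty": 0,"tz": -25,"rx": 0,"ry": 0,"rz": 0},
    {"tx": 0,"ty": 0,"tz": -15,"rx": 0,"ry": 0,"rz": 0},
    {"tx": 0,"ty": 0,"tz": -4,"rx": 0,"ry": 0,"rz": 0},
    {"tx": 0,"ty": 0,"tz": 0,"rx": 0,"ry": 0,"rz": 0}
  ]
}}

```text
time: 2.0
tool_pos: [527.4, 120.3, 61.3]
tcp_rot: [-3.142, -0.001, -3.141]
contact_force: [0.7, -0.3, -0.4]
grip_width: 64.4
finger_force: 0.0
```

Run:
```python
from h import *
t=bot.capture("top");s=bot.capture("side")
a=cv2.resize(t[150:250,200:300,::-1],(400,400),interpolation=cv2.INTER_CUBIC)
b=cv2.resize(s[160:260,230:330,::-1],(400,400),interpolation=cv2.INTER_CUBIC)
cv2.imwrite("pics/g1.png",np.hstack([a,b]))
```

```text
(no output)
```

View pics/g1.png

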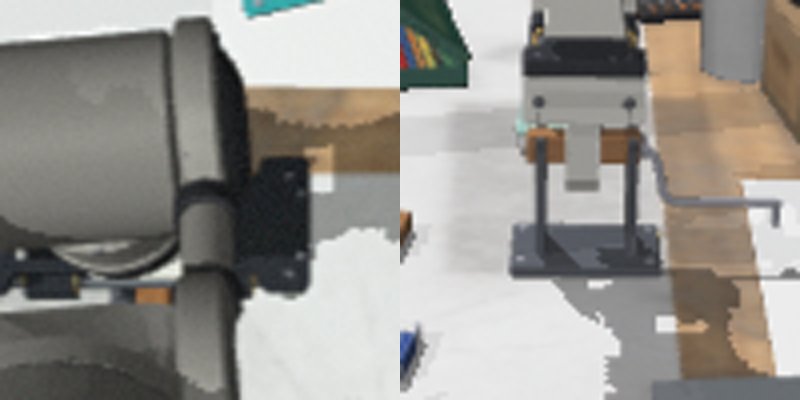

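The side half shows the finger centred between the forks at (582,155), straddling the handle and touching nothing. I'll close on it and lift.

Call:
{"api": "carry_out", "payload": {
  "plan": [
    {"tx": 0,"ty": 0,"tz": 0,"rx": 0,"ry": 0,"rz": 0},
    {"tx": 0,"ty": 0,"tz": 0,"rx": 0,"ry": 0,"rz": 0},
    {"tx": 0,"ty": 0,"tz": 0,"rx": 0,"ry": 0,"rz": 0},
    {"tx": 0,"ty": 0,"tz": 0,"rx": 0,"ry": 0,"rz": 0},
    {"tx": 0,"ty": 0,"tz": 0,"rx": 0,"ry": 0,"rz": 0},
    {"tx": 0,"ty": 0,"tz": 0,"rx": 0,"ry": 0,"rz": 0},
    {"tx": 0,"ty": 0,"tz": 0,"rx": 0,"ry": 0,"rz": 0},
    {"tx": 0,"ty": 0,"tz": 0,"rx": 0,"ry": 0,"rz": 0}
  ],
  "gripper": 0.95
}}

```text
time: 2.9
tool_pos: [527.7, 120.2, 61.8]
tcp_rot: [-3.142, -0.0, -3.141]
contact_force: [-0.4, -0.4, 1.7]
grip_width: 19.7
finger_force: 30.0
```

Call:
{"api": "carry_out", "payload": {
  "plan": [
    {"tx": 0,"ty": 0,"tz": 10,"rx": 0,"ry": 0,"rz": 0},
    {"tx": 0,"ty": 0,"tz": 25,"rx": 0,"ry": 0,"rz": 0},
    {"tx": 0,"ty": 0,"tz": 30,"rx": 0,"ry": 0,"rz": 0},
    {"tx": 0,"ty": 0,"tz": 25,"rx": 0,"ry": 0,"rz": 0},
    {"tx": 0,"ty": -26.5,"tz": 0,"rx": 0,"ry": 0,"rz": 0.007},
    {"tx": 0,"ty": -40,"tz": 0,"rx": 0,"ry": 0,"rz": 0.02},
    {"tx": 0,"ty": -40,"tz": 0,"rx": 0,"ry": 0,"rz": 0.02},
    {"tx": 0,"ty": -40,"tz": 0,"rx": 0,"ry": 0,"rz": 0.02},
    {"tx": 0,"ty": -40,"tz": 0,"rx": 0,"ry": 0,"rz": 0.02},
    {"tx": 0,"ty": -40,"tz": 0,"rx": 0,"ry": 0,"rz": 0.01},
    {"tx": 3,"ty": -30,"tz": 0,"rx": 0,"ry": 0,"rz": 0},
    {"tx": 0,"ty": 0,"tz": 0,"rx": 0,"ry": 0,"rz": 0}
  ]
}}

```text
time: 4.1
tool_pos: [530.9, -139.9, 152.2]
tcp_rot: [-3.14, 0.001, -3.049]
contact_force: [-0.4, 0.8, -1.4]
grip_width: 19.6
finger_force: 30.0
```

Call:
{"api": "carry_out", "payload": {
  "plan": [
    {"tx": 0,"ty": 0,"tz": -25,"rx": 0,"ry": 0,"rz": 0},
    {"tx": 0,"ty": 0,"tz": -28,"rx": 0,"ry": 0,"rz": 0},
    {"tx": 0,"ty": 0,"tz": -18,"rx": 0,"ry": 0,"rz": 0},
    {"tx": 0,"ty": 0,"tz": 0,"rx": 0,"ry": 0,"rz": 0}
  ]
}}

```text
time: 4.5
tool_pos: [529.0, -134.7, 78.7]
tcp_rot: [3.139, -0.005, -3.044]
contact_force: [0.2, 0.4, -1.7]
grip_width: 20.1
finger_force: 30.0
```

Run:
```python
from h import *
t=bot.capture("top");s=bot.capture("side")
a=cv2.resize(t[80:230,290:390,::-1],(400,600),interpolation=cv2.INTER_CUBIC)
b=cv2.resize(s[180:330,280:380,::-1],(400,600),interpolation=cv2.INTER_CUBIC)
cv2.imwrite("pics/g2.png",np.hstack([a,b]))
```

```text
(no output)
```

View pics/g2.png

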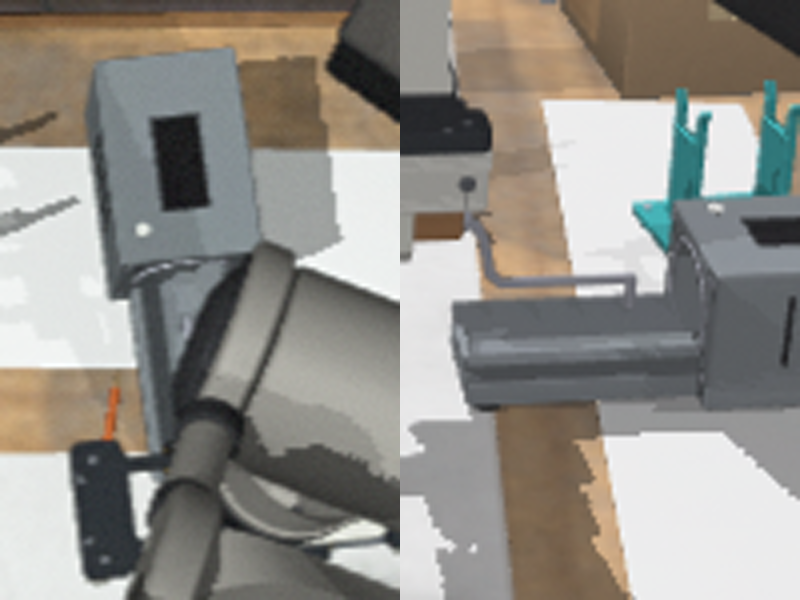

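The hook tip is just in front of the mouth: crop top (186,315), side (630,300). I'll triangulate it against the dock axis.

Run:
```python
from h import *
o=bot.get_obs();print(o["tool_pos"].round(1),o["tcp_rot"].round(4))
print("top z58",onz("top",290+186/4-.4,80+315/4-.4,58).round(1))
c1,d1=ray("top",290+186/4-.4,80+315/4-.4);c2,d2=ray("side",280+230/4-.4,180+285/4-.4)
x=np.linalg.lstsq(np.c_[d1,-d2],c2-c1,rcond=None)[0];print(c1+d1*x[0],c2+d2*x[1])
c,d=ray("side",280+230/4-.4,180+301/4-.4);y=-133;print("side bottom at y=-123:",c+d*((-123-c[1])/d[1]))
p=np.array([531,-136.3])+130*np.array([.9953,.0969]);print("expected tip",p)
```

```text
[ 530.9 -135.7   81.4] [ 3.1414e+00  1.0000e-04 -3.0439e+00]
top z58 [ 663.3 -120.2   58. ]
[ 664.53809504 -120.83273905   53.66064372] [ 661.77522377 -120.77884422   52.86808983]
side bottom at y=-123: [ 662.1081572  -123.           44.38102631]
expected tip [ 660.389 -123.703]
```

Call:
{"api": "carry_out", "payload": {
  "plan": [
    {"tx": 14.9,"ty": 1.45,"tz": 0,"rx": 0,"ry": 0,"rz": 0},
    {"tx": 19.9,"ty": 1.94,"tz": 0,"rx": 0,"ry": 0,"rz": 0},
    {"tx": 14.9,"ty": 1.45,"tz": 0,"rx": 0,"ry": 0,"rz": 0},
    {"tx": 10,"ty": 0.97,"tz": 0,"rx": 0,"ry": 0,"rz": 0},
    {"tx": 10,"ty": 0.97,"tz": 0,"rx": 0,"ry": 0,"rz": 0},
    {"tx": 0,"ty": 0,"tz": 0,"rx": 0,"ry": 0,"rz": 0}
  ]
}}

```text
time: 5.2
tool_pos: [601.7, -129.2, 81.8]
tcp_rot: [-3.141, 0.002, -3.044]
contact_force: [0.7, 0.6, -0.2]
grip_width: 19.5
finger_force: 30.0
```

Call:
{"api": "carry_out", "payload": {
  "plan": [
    {"tx": 2,"ty": 0.2,"tz": 0,"rx": 0,"ry": 0,"rz": 0},
    {"tx": 2,"ty": 0.2,"tz": 0,"rx": 0,"ry": 0,"rz": 0},
    {"tx": 2,"ty": 0.2,"tz": 0,"rx": 0,"ry": 0,"rz": 0},
    {"tx": 2,"ty": 0.2,"tz": 0,"rx": 0,"ry": 0,"rz": 0},
    {"tx": 2,"ty": 0.2,"tz": 0,"rx": 0,"ry": 0,"rz": 0}
  ]
}}

```text
time: 5.7
tool_pos: [610.4, -128.5, 80.8]
tcp_rot: [3.141, 0.0, -3.045]
contact_force: [-0.4, 0.9, -2.2]
grip_width: 19.9
finger_force: 30.0
```

Call:
{"api": "carry_out", "payload": {
  "plan": [
    {"tx": 2,"ty": 0.2,"tz": 0,"rx": 0,"ry": 0,"rz": 0},
    {"tx": 2,"ty": 0.2,"tz": 0,"rx": 0,"ry": 0,"rz": 0},
    {"tx": 2,"ty": 0.2,"tz": 0,"rx": 0,"ry": 0,"rz": 0},
    {"tx": 1,"ty": 0.1,"tz": 0,"rx": 0,"ry": 0,"rz": 0},
    {"tx": 1,"ty": 0.1,"tz": 0,"rx": 0,"ry": 0,"rz": 0},
    {"tx": 0,"ty": 0,"tz": 0,"rx": 0,"ry": 0,"rz": 0}
  ]
}}

```text
time: 6.3
tool_pos: [618.5, -127.6, 80.7]
tcp_rot: [3.141, 0.0, -3.044]
contact_force: [-0.8, -0.6, -0.9]
grip_width: 20.0
finger_force: 30.0
```

Call:
{"api": "carry_out", "payload": {
  "plan": [
    {"tx": 1,"ty": 0.1,"tz": 0,"rx": 0,"ry": 0,"rz": 0},
    {"tx": 1,"ty": 0.1,"tz": 0,"rx": 0,"ry": 0,"rz": 0},
    {"tx": 1,"ty": 0.1,"tz": 0,"rx": 0,"ry": 0,"rz": 0},
    {"tx": 1,"ty": 0.1,"tz": 0,"rx": 0,"ry": 0,"rz": 0},
    {"tx": 1,"ty": 0.1,"tz": 0,"rx": 0,"ry": 0,"rz": 0},
    {"tx": 0,"ty": 0,"tz": 0,"rx": 0,"ry": 0,"rz": 0}
  ]
}}

```text
time: 6.9
tool_pos: [623.6, -127.1, 80.7]
tcp_rot: [3.142, 0.0, -3.044]
contact_force: [-0.2, 0.3, -1.2]
grip_width: 19.9
finger_force: 30.0
```

Call:
{"api": "carry_out", "payload": {
  "plan": [
    {"tx": 0.5,"ty": 0.05,"tz": 0,"rx": 0,"ry": 0,"rz": 0},
    {"tx": 0.5,"ty": 0.05,"tz": 0,"rx": 0,"ry": 0,"rz": 0},
    {"tx": 0,"ty": 0,"tz": 0,"rx": 0,"ry": 0,"rz": 0}
  ]
}}

```text
time: 7.2
tool_pos: [624.4, -127.0, 80.7]
tcp_rot: [3.141, 0.0, -3.044]
contact_force: [-1.3, -0.6, -1.5]
grip_width: 19.7
finger_force: 30.0
```

Call:
{"api": "carry_out", "payload": {
  "plan": [
    {"tx": -3,"ty": -0.3,"tz": 0,"rx": 0,"ry": 0,"rz": 0},
    {"tx": -4,"ty": -0.4,"tz": 0,"rx": 0,"ry": 0,"rz": 0},
    {"tx": -3,"ty": -0.3,"tz": 0,"rx": 0,"ry": 0,"rz": 0},
    {"tx": 0,"ty": 0,"tz": 0,"rx": 0,"ry": 0,"rz": 0},
    {"tx": 0,"ty": 0,"tz": -3,"rx": 0,"ry": 0,"rz": 0},
    {"tx": 0,"ty": 0,"tz": -2,"rx": 0,"ry": 0,"rz": 0},
    {"tx": 0,"ty": 0,"tz": -2,"rx": 0,"ry": 0,"rz": 0},
    {"tx": 0,"ty": 0,"tz": -2,"rx": 0,"ry": 0,"rz": 0},
    {"tx": 0,"ty": 0,"tz": 0,"rx": 0,"ry": 0,"rz": 0}
  ]
}}

```text
time: 8.1
tool_pos: [614.2, -127.9, 71.2]
tcp_rot: [3.141, -0.001, -3.044]
contact_force: [0.3, 0.2, -1.1]
grip_width: 19.7
finger_force: 30.0
```

Call:
{"api": "carry_out", "payload": {
  "plan": [
    {"tx": 0,"ty": 0,"tz": -2,"rx": 0,"ry": 0,"rz": 0},
    {"tx": 0,"ty": 0,"tz": -2,"rx": 0,"ry": 0,"rz": 0},
    {"tx": 0,"ty": 0,"tz": -2,"rx": 0,"ry": 0,"rz": 0},
    {"tx": 0,"ty": 0,"tz": -1,"rx": 0,"ry": 0,"rz": 0},
    {"tx": 0,"ty": 0,"tz": 0,"rx": 0,"ry": 0,"rz": 0}
  ]
}}

```text
time: 8.6
tool_pos: [614.3, -127.9, 64.5]
tcp_rot: [3.141, -0.0, -3.044]
contact_force: [0.4, -0.4, -1.3]
grip_width: 19.8
finger_force: 30.0
```

Lowered to z ≈ 25 with no contact, so the tip should be in the loop. I'll draw it out along the axis.

Call:
{"api": "carry_out", "payload": {
  "plan": [
    {"tx": -3,"ty": -0.3,"tz": 0,"rx": 0,"ry": 0,"rz": 0},
    {"tx": -5,"ty": -0.5,"tz": 0,"rx": 0,"ry": 0,"rz": 0},
    {"tx": -7,"ty": -0.7,"tz": 0,"rx": 0,"ry": 0,"rz": 0},
    {"tx": -8,"ty": -0.78,"tz": 0,"rx": 0,"ry": 0,"rz": 0},
    {"tx": -8,"ty": -0.78,"tz": 0,"rx": 0,"ry": 0,"rz": 0},
    {"tx": -8,"ty": -0.78,"tz": 0,"rx": 0,"ry": 0,"rz": 0},
    {"tx": -8,"ty": -0.78,"tz": 0,"rx": 0,"ry": 0,"rz": 0},
    {"tx": -8,"ty": -0.78,"tz": 0,"rx": 0,"ry": 0,"rz": 0},
    {"tx": -8,"ty": -0.78,"tz": 0,"rx": 0,"ry": 0,"rz": 0},
    {"tx": -8,"ty": -0.78,"tz": 0,"rx": 0,"ry": 0,"rz": 0},
    {"tx": -5,"ty": -0.5,"tz": 0,"rx": 0,"ry": 0,"rz": 0},
    {"tx": -2,"ty": -0.2,"tz": 0,"rx": 0,"ry": 0,"rz": 0}
  ]
}}

```text
time: 9.8
tool_pos: [535.9, -135.7, 64.8]
tcp_rot: [3.141, -0.0, -3.045]
contact_force: [1.4, 0.5, -1.3]
grip_width: 19.8
finger_force: 30.0
```

Run:
```python
from h import *
t=bot.capture("top");s=bot.capture("side")
a=cv2.resize(t[80:230,290:390,::-1],(400,600),interpolation=cv2.INTER_CUBIC)
b=cv2.resize(s[180:330,280:380,::-1],(400,600),interpolation=cv2.INTER_CUBIC)
cv2.imwrite("pics/g3.png",np.hstack([a,b]))
```

```text
(no output)
```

View pics/g3.png

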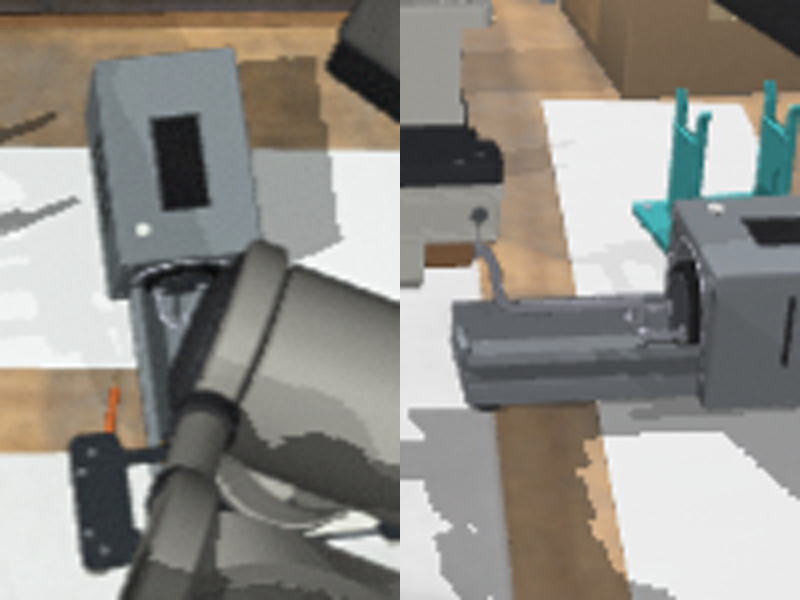

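The loop is caught, side (640,320), and the black pack's face is just at the mouth. I'll pull 72 mm more.

Call:
{"api": "carry_out", "payload": {
  "plan": [
    {"tx": -3,"ty": -0.3,"tz": 0,"rx": 0,"ry": 0,"rz": 0},
    {"tx": -6,"ty": -0.6,"tz": 0,"rx": 0,"ry": 0,"rz": 0},
    {"tx": -8,"ty": -0.78,"tz": 0,"rx": 0,"ry": 0,"rz": 0},
    {"tx": -8,"ty": -0.78,"tz": 0,"rx": 0,"ry": 0,"rz": 0},
    {"tx": -8,"ty": -0.78,"tz": 0,"rx": 0,"ry": 0,"rz": 0},
    {"tx": -8,"ty": -0.78,"tz": 0,"rx": 0,"ry": 0,"rz": 0},
    {"tx": -8,"ty": -0.78,"tz": 0,"rx": 0,"ry": 0,"rz": 0},
    {"tx": -8,"ty": -0.78,"tz": 0,"rx": 0,"ry": 0,"rz": 0},
    {"tx": -7,"ty": -0.7,"tz": 0,"rx": 0,"ry": 0,"rz": 0},
    {"tx": -5,"ty": -0.5,"tz": 0,"rx": 0,"ry": 0,"rz": 0},
    {"tx": -3,"ty": -0.3,"tz": 0,"rx": 0,"ry": 0,"rz": 0},
    {"tx": 0,"ty": 0,"tz": 0,"rx": 0,"ry": 0,"rz": 0}
  ]
}}

```text
time: 11.1
tool_pos: [464.0, -142.8, 64.8]
tcp_rot: [3.141, -0.0, -3.045]
contact_force: [-0.2, 1.0, -0.4]
grip_width: 20.1
finger_force: 30.0
```

Call:
{"api": "carry_out", "payload": {
  "plan": [
    {"tx": 4,"ty": 0.4,"tz": 0,"rx": 0,"ry": 0,"rz": 0},
    {"tx": 0,"ty": 0,"tz": 0,"rx": 0,"ry": 0,"rz": 0}
  ]
}}

```text
time: 11.3
tool_pos: [469.1, -142.4, 64.8]
tcp_rot: [-3.141, 0.001, -3.044]
contact_force: [0.0, -0.4, -2.1]
grip_width: 19.6
finger_force: 30.0
```

Run:
```python
from h import *
s=bot.capture("side")
cv2.imwrite("pics/g4.png",cv2.resize(s[180:300,270:430,::-1],(800,600),interpolation=cv2.INTER_CUBIC))
```

```text
(no output)
```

View pics/g4.png

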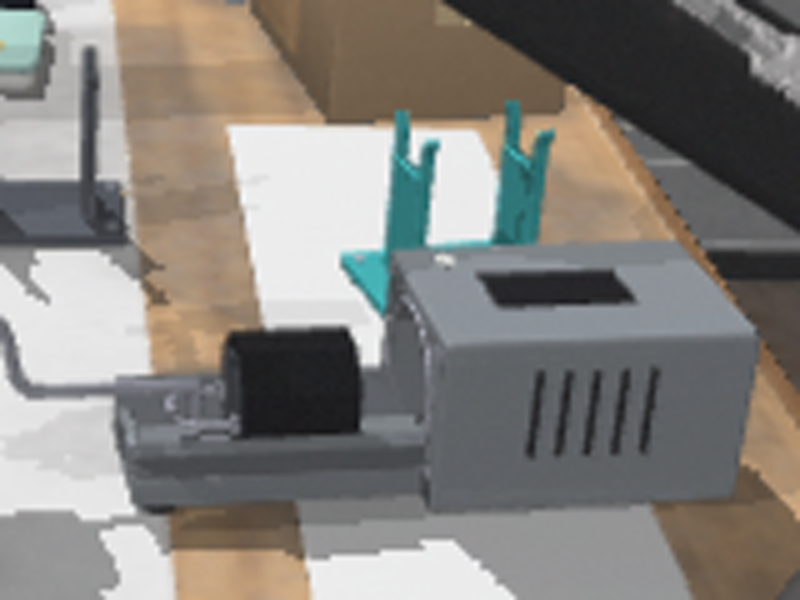

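The pack lies in the trough. Its rear, at (360,400), is clear of the mouth at (425,400), and the hook is slack in the loop. Now I'll lift straight up and carry the hook back.

Call:
{"api": "carry_out", "payload": {
  "plan": [
    {"tx": 0,"ty": 0,"tz": 3,"rx": 0,"ry": 0,"rz": 0},
    {"tx": 0,"ty": 0,"tz": 6,"rx": 0,"ry": 0,"rz": 0},
    {"tx": 0,"ty": 0,"tz": 8,"rx": 0,"ry": 0,"rz": 0},
    {"tx": 0,"ty": 0,"tz": 10,"rx": 0,"ry": 0,"rz": 0},
    {"tx": 0,"ty": 0,"tz": 25,"rx": 0,"ry": 0,"rz": 0},
    {"tx": 0,"ty": 0,"tz": 30,"rx": 0,"ry": 0,"rz": 0},
    {"tx": 0,"ty": 0,"tz": 15,"rx": 0,"ry": 0,"rz": 0},
    {"tx": 0,"ty": 0,"tz": 0,"rx": 0,"ry": 0,"rz": 0}
  ]
}}

```text
time: 12.15
tool_pos: [469.8, -143.0, 164.7]
tcp_rot: [-3.139, 0.005, -3.044]
contact_force: [0.8, 0.4, -1.9]
grip_width: 19.7
finger_force: 30.0
```

Call:
{"api": "carry_out", "payload": {
  "plan": [
    {"tx": 4.3,"ty": 12.7,"tz": 0,"rx": 0,"ry": 0,"rz": -0.007},
    {"tx": 5,"ty": 25,"tz": 0,"rx": 0,"ry": 0,"rz": -0.01},
    {"tx": 10,"ty": 40,"tz": 0,"rx": 0,"ry": 0,"rz": -0.02},
    {"tx": 10,"ty": 40,"tz": 0,"rx": 0,"ry": 0,"rz": -0.02},
    {"tx": 10,"ty": 40,"tz": 0,"rx": 0,"ry": 0,"rz": -0.02},
    {"tx": 10,"ty": 40,"tz": 0,"rx": 0,"ry": 0,"rz": -0.02},
    {"tx": 5,"ty": 35,"tz": 0,"rx": 0,"ry": 0,"rz": 0},
    {"tx": 5,"ty": 20,"tz": 0,"rx": 0,"ry": 0,"rz": 0},
    {"tx": 0,"ty": 10,"tz": 0,"rx": 0,"ry": 0,"rz": 0},
    {"tx": 0,"ty": 0,"tz": 0,"rx": 0,"ry": 0,"rz": 0},
    {"tx": 0,"ty": 0,"tz": 0,"rx": 0,"ry": 0,"rz": 0}
  ]
}}

```text
time: 13.25
tool_pos: [527.3, 119.5, 161.4]
tcp_rot: [-3.141, -0.001, -3.142]
contact_force: [0.2, 0.3, -0.5]
grip_width: 19.3
finger_force: 30.0
```

Call:
{"api": "carry_out", "payload": {
  "plan": [
    {"tx": 0,"ty": 0,"tz": -25,"rx": 0,"ry": 0,"rz": 0},
    {"tx": 0,"ty": 0,"tz": -25,"rx": 0,"ry": 0,"rz": 0},
    {"tx": 0,"ty": 0,"tz": -15,"rx": 0,"ry": 0,"rz": 0},
    {"tx": 0,"ty": 0,"tz": -8,"rx": 0,"ry": 0,"rz": 0},
    {"tx": 0,"ty": 0,"tz": -5,"rx": 0,"ry": 0,"rz": 0},
    {"tx": 0,"ty": 0,"tz": -5,"rx": 0,"ry": 0,"rz": 0},
    {"tx": 0,"ty": 0,"tz": -5,"rx": 0,"ry": 0,"rz": 0},
    {"tx": 0,"ty": 0,"tz": -5,"rx": 0,"ry": 0,"rz": 0},
    {"tx": 0,"ty": 0,"tz": 0,"rx": 0,"ry": 0,"rz": 0}
  ]
}}

```text
time: 14.15
tool_pos: [527.4, 120.4, 68.3]
tcp_rot: [3.142, -0.001, -3.141]
contact_force: [-0.3, -1.2, -1.0]
grip_width: 19.8
finger_force: 30.0
```

Call:
{"api": "carry_out", "payload": {
  "plan": [
    {"tx": 0,"ty": 0,"tz": -3,"rx": 0,"ry": 0,"rz": 0},
    {"tx": 0,"ty": 0,"tz": -2,"rx": 0,"ry": 0,"rz": 0},
    {"tx": 0,"ty": 0,"tz": -1,"rx": 0,"ry": 0,"rz": 0},
    {"tx": 0,"ty": 0,"tz": -1,"rx": 0,"ry": 0,"rz": 0},
    {"tx": 0,"ty": 0,"tz": 0,"rx": 0,"ry": 0,"rz": 0}
  ]
}}

```text
time: 14.65
tool_pos: [527.7, 120.4, 61.8]
tcp_rot: [3.141, 0.0, -3.141]
contact_force: [0.4, -0.3, -1.7]
grip_width: 19.8
finger_force: 30.0
```

Call:
{"api": "carry_out", "payload": {
  "plan": [
    {"tx": 0,"ty": 0,"tz": -0.5,"rx": 0,"ry": 0,"rz": 0},
    {"tx": 0,"ty": 0,"tz": 0,"rx": 0,"ry": 0,"rz": 0}
  ]
}}

```text
time: 14.85
tool_pos: [527.8, 120.4, 61.8]
tcp_rot: [3.141, 0.001, -3.141]
contact_force: [-0.9, 0.3, 4.1]
grip_width: 19.7
finger_force: 30.0
```

Seated (Fz +4 N). I'll open the fingers gently, then go up.

Call:
{"api": "carry_out", "payload": {
  "plan": [
    {"tx": 0,"ty": 0,"tz": 0,"rx": 0,"ry": 0,"rz": 0},
    {"tx": 0,"ty": 0,"tz": 0,"rx": 0,"ry": 0,"rz": 0},
    {"tx": 0,"ty": 0,"tz": 0,"rx": 0,"ry": 0,"rz": 0},
    {"tx": 0,"ty": 0,"tz": 0,"rx": 0,"ry": 0,"rz": 0},
    {"tx": 0,"ty": 0,"tz": 0,"rx": 0,"ry": 0,"rz": 0},
    {"tx": 0,"ty": 0,"tz": 0,"rx": 0,"ry": 0,"rz": 0}
  ],
  "gripper": 0.4
}}

```text
time: 15.45
tool_pos: [527.7, 120.4, 61.2]
tcp_rot: [3.142, -0.0, -3.141]
contact_force: [-0.8, -0.1, 0.5]
grip_width: 54.9
finger_force: 0.0
```

Call:
{"api": "carry_out", "payload": {
  "plan": [
    {"tx": 0,"ty": 0,"tz": 5,"rx": 0,"ry": 0,"rz": 0},
    {"tx": 0,"ty": 0,"tz": 20,"rx": 0,"ry": 0,"rz": 0},
    {"tx": 0,"ty": 0,"tz": 40,"rx": 0,"ry": 0,"rz": 0},
    {"tx": 0,"ty": 0,"tz": 45,"rx": 0,"ry": 0,"rz": 0},
    {"tx": 0,"ty": 0,"tz": 40,"rx": 0,"ry": 0,"rz": 0},
    {"tx": -15,"ty": 40,"tz": 0,"rx": 0,"ry": 0,"rz": 0},
    {"tx": -15,"ty": 40,"tz": 0,"rx": 0,"ry": 0,"rz": 0},
    {"tx": -15,"ty": 40,"tz": 0,"rx": 0,"ry": 0,"rz": 0},
    {"tx": -15,"ty": 40,"tz": 0,"rx": 0,"ry": 0,"rz": 0},
    {"tx": 0,"ty": 0,"tz": 0,"rx": 0,"ry": 0,"rz": 0}
  ]
}}

```text
time: 16.45
tool_pos: [465.5, 284.4, 211.7]
tcp_rot: [3.14, -0.0, -3.136]
contact_force: [-0.6, -0.9, 0.7]
grip_width: 55.3
finger_force: 0.0
```

Run:
```python
from h import *
t=bot.capture("top");s=bot.capture("side")
cv2.imwrite("pics/g5.png",np.hstack([cv2.resize(t[80:245,215:375,::-1],(400,412)),cv2.resize(s[170:300,250:380,::-1],(400,412))]))
```

```text
(no output)
```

View pics/g5.png

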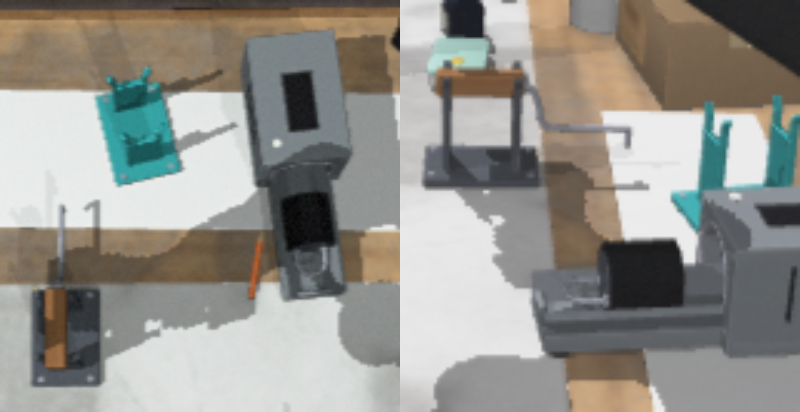

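The hook is back level in both forks, side (480,80), and the pack lies in the open trough at (640,272), clear of the bore. The arm touches nothing, so I'll hand the job in.

```bash
python3 -c "
from plant import bot
print(bot.close_job())"
```

```text
the job is handed in; nothing more can be done
None
```

I drew the pack out of the bore with the hook, so it lies in the dock's open trough, laid the hook back level in its stand, and handed the job in at about 16.5 s of robot time; no verdict came back.

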